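# Set the till tablet for the customer

## Task

The customer will sign on the receipt pad that lies on the robot's own table: swivel the tablet on its stand so that its screen faces straight towards the middle of that pad, and set it leaning back 30 degrees from upright. The stiff tilt joint springs back a little when let go, so it is the angle after letting go that counts; do not disturb the pad or the other things on the table.

Things in the scene. Friction and masses are not known exactly. Their poses are not given: they have to be found in the camera images.
- stand: Fixed tablet stand: round dark steel foot, 130 mm diameter, 12 mm high. Origin: centre of the foot's underside; z up; its yaw varies. The grey neck swivels about the vertical line through the origin: about 0.15 Nm of friction, stays where left. Stops: the screen can face up to 2.9 rad to either side of the foot's -x direction, so never turn it through the foot's +x direction.
- hinge (a point): Point on the swivel axis 125 mm above the stand's origin, where the level tilt hinge crosses it; turns with the neck (y along the hinge axis, -x the way the screen faces). The tilt joint is a friction clutch that slips at about 0.42 Nm (some 7 N at the tablet's top or bottom edge) and then stays.
- screen (a point): Centre of the glass of the black tablet (190 mm wide, 130 tall, 14 thick). -x points out of the glass, z to the top edge, y along the width, always level. It lies 25 mm in front (-x) of the hinge axis, at its level when upright; the tablet's back is 11 mm in front of that axis. Lean = angle of z from vertical: 0 upright, grows as the top goes back (+x), range 0 to 1.4 rad, starts at 0.85 to 1.2.
- top_edge (a point): Middle of the tablet's top edge, 65 mm above the screen's centre and half-way through its 14 mm thickness, axes as the screen's; free to be gripped across the thickness. The tablet sits on a springy mount (3 Nm/rad): pushed, it gives up to 0.14 rad before the clutch slips, and springs back by as much when let go.
- pad: Receipt pad lying flat on the robot's table, to the left of the stand (another, fixed, lies far back on the rear bench): white block of forms with a red glued edge, 150 x 93 x 10 mm, loose. Origin: centre of its underside; x along its length.
- stapler: Bystander, to be left alone: red and black desk stapler, 136 x 37 x 50 mm, just beside the stand. Origin: centre of its underside.
- tape_brown: Bystander, to be left alone: standing roll of brown packing tape, 68 mm diameter, 48 mm high, beside the stand. Origin: centre of its underside.
- tape_black: Bystander, to be left alone: flat roll of black tape, 68 mm diameter, 19 mm high. Origin: centre of its underside.
- till_roll: Bystander, to be left alone: white till roll standing on end, 48 mm diameter, 57 mm high. Origin: centre of its underside.
- tape_measure: Bystander, to be left alone: yellow tape measure, 28 x 69 x 62 mm. Origin: centre of its underside.
- puck: Bystander, to be left alone: round black sponge cup, 63 mm diameter, 18 mm high. Origin: centre of its underside.
- calculator: Bystander, to be left alone: desk calculator, 183 x 131 x 21 mm. Origin: centre of its underside.

How it is judged:
By the outcome, as a careful person would: the job done as asked, in the order asked, and still so for the second after the job is handed in, with the robot touching nothing.
It also fails if it takes over 61 s, if anything falls off the work surface, if the arm or the gripper's body presses on something with over 40 N, if the wrist force passes 120 N, or if a joint passes its speed limit or range.

## Robot

A 6-joint arm with a two-finger parallel gripper is mounted at the origin on the work surface; the furniture and walls round the work are solid. World frame = base frame: x ahead of the robot, y to its left, z up, the work surface at z = 0. Lengths are in m, angles in rad, forces in N, time in s.
With the tool pointing down it reaches from about 0.3 to 0.75 m from the base axis. Payload 8.5 kg.
Tool frame: the origin (TCP) lies midway between the tips of the shut fingers; the grasp point (between the pads) lies 19 mm behind it; z points along the fingers, y is the line along which they close (so a half turn about z gives the same grasp; the last joint's range is limited). The gripper opens to 88 mm and grips with 3 to 60 N. Pads are 18 mm wide; open, the fingers measure 123 mm over their backs; the gripper's body (75 mm by 187 mm) begins 45 mm behind the grasp point.
Start: joints at [0.948, 0.381, 1.297, -0, 1.464, -0.215], TCP at [0.218, 0.505, 0.239] pointing down, gripper open.
Joint ranges: [-3.11, 3.11], [-0.89, 2.33], [0.22, 2.48], [-1.42, 4.56], [0.17, 2.85], [-2.88, 2.88]. Speed limits (rad/s): [2.39, 2.39, 3.14, 3.14, 3.14, 3.14].

## Interface

Orientations are given as a unit quaternion [x, y, z, w].
In Python, from rig import robot gives the robot as it stands.
- The arm moves only by the shell command python3 inch.py [OPENING], which reads ROWS from standard input. ROWS is a JSON list of rows, 1 to 12 of them, each of 6 numbers: dx, dy, dz in m, then a rotation vector rx, ry, rz in rad; each row is the pose to reach, as a shift and turn from the pose commanded when the command began, along the tool's axes at that moment; what a row does not reach only later rows make up. A row lasts 1/10 s, in which the tool goes at most 0.05 m and 0.15 rad, less where a joint would pass 70% of its speed; a pose out of reach is approached as far as the arm can. OPENING is the finger opening in m, set as the command begins (- or left out keeps the last). The fingers move at their own pace and stop on an object; the grip force is fixed at half the most. Time passes only in rows, so rows that do not move let the fingers close. It prints the time, the measured TCP pose, the force, the opening and the grip force at its end. Input that does not fit is refused with a message, and nothing moves.
- robot.sense(): the state, without advancing time (a new reading comes with each control period).
- robot.snapshot(name): name is "scene" or "top" or "wrist"; returns a dict with "color" (400x640x3 uint8, red, green, blue), "intrinsics" (3x3 intrinsics, pixels), "camera_from_world" (4x4, takes a point from world to camera coordinates). Camera axes: x right, y up, looking along -z (the intrinsics and any distortion apply to the point x, -y, -z); pixel columns grow to the right and rows downward; lengths in m; the calibration is good to about 2 mm. A picture is of the moment at which its call begins. There is no depth.
- robot.close_job(): hands the job in; it is judged then, once.
The state is a dict: "t": time; "joints": joint angles; "joint_velocities": joint speeds; "joint_efforts": joint torques, N m; "position": TCP position; "tool_rot": TCP orientation; "force": force on the tool from outside, world axes, zero at the start; "ft_torque": the same for the moment, N m; "grip_width": finger opening in m; "grasp_force": force on a finger pad.
Only numpy, scipy, OpenCV 4.12 (cv2) and the standard library are available. Lean on these libraries where they do the work, as an engineer would, in place of code of your own. Each camera call takes 0.05 s, during which the arm holds its last target. There are 200 camera calls.

## Working session

There is one attempt and no reset: what is moved stays moved. The work goes in short steps, Python scripts to look and compute and a shell command to move; the robot and the scene stay as the last step left them, time stands still between calls to the robot, and variables do not carry over. Pictures are saved under pics/ and viewed, at most 10 in all, crops included, and the job is handed in when it is done.

```bash
ls; mkdir -p pics; python3 - <<'E'
from rig import robot
import cv2,pickle
d={}
for n in ["scene","top","wrist"]:
    s=robot.snapshot(n); d[n]=s; cv2.imwrite(f"pics/{n}0.png",s["color"][:,:,::-1])
    print(n,s["intrinsics"].tolist(),s["camera_from_world"].round(4).tolist(),s.keys())
pickle.dump(d,open("d0.pkl","wb"))
s=robot.sense();print(s)
E
```

```text
inch.py
pics
rig.py
scene [[473.52864270529824, 0.0, 319.2437192520201], [0.0, 473.52864270529824, 208.90635804610858], [0.0, 0.0, 1.0]] [[-0.0504, -0.9987, 0.0073, -0.0318], [0.6133, -0.0252, 0.7895, -0.3508], [-0.7883, 0.0442, 0.6137, -1.3999], [0.0, 0.0, 0.0, 1.0]] dict_keys(['color', 'intrinsics', 'camera_from_world'])
top [[454.2666763325647, 0.0, 321.290938575226], [0.0, 454.2666763325647, 194.08954425090627], [0.0, 0.0, 1.0]] [[-0.0152, -0.9999, -0.0002, -0.0428], [0.9803, -0.0149, 0.1971, -0.4451], [-0.1971, 0.0027, 0.9804, -1.5222], [0.0, 0.0, 0.0, 1.0]] dict_keys(['color', 'intrinsics', 'camera_from_world'])
wrist [[317.44231695886253, 0.0, 317.7958062861375], [0.0, 317.44231695886253, 200.53159318540258], [0.0, 0.0, 1.0]] [[0.3963, 0.9181, -0.0022, -0.5487], [-0.8825, 0.3802, -0.277, 0.0388], [-0.2535, 0.1118, 0.9609, -0.392], [0.0, 0.0, 0.0, 1.0]] dict_keys(['color', 'intrinsics', 'camera_from_world'])
{'t': 0.15, 'joints': array([ 9.47719859e-01,  3.81064818e-01,  1.29800117e+00, -9.75244203e-06,
        1.46360341e+00, -2.15287384e-01]), 'joint_velocities': array([-0.00016577, -0.00174355, -0.00143086,  0.0024748 , -0.00025815,
        0.00027086]), 'joint_efforts': array([ 2.24183364e-03, -4.38079119e+01, -2.24616444e+01,  7.13264686e-02,
        3.43524129e-02, -1.18790804e-04]), 'position': array([0.21799851, 0.50473528, 0.23829578]), 'tool_rot': array([ 2.02484182e-01,  9.79285385e-01, -4.93733621e-04, -2.14696136e-04]), 'force': array([ 0.19578013,  0.04668794, -0.49111554]), 'ft_torque': array([-0.00552089,  0.03577102,  0.00220523]), 'grasp_force': 0.0, 'grip_width': 0.08826845460802962}
```

View pics/scene0.png

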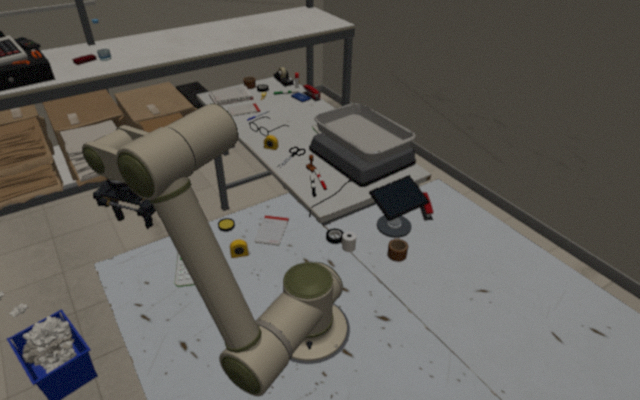

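View pics/top0.png

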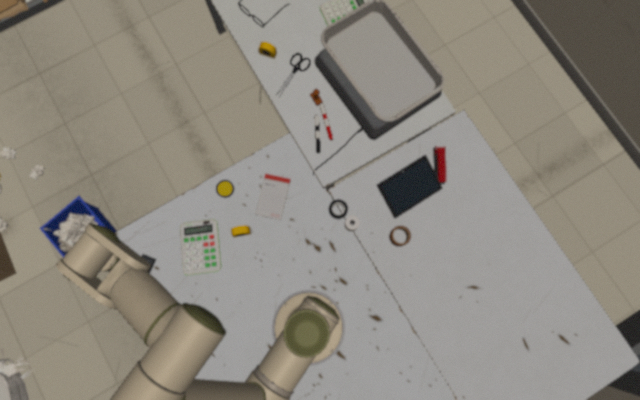

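The scene and top views show the pad (red edge) at about (272,197) in top, the tablet at about (409,187), stapler at (440,165) behind it, and brown tape at (400,236). I'll zoom in with a composite crop.

```bash
python3 - <<'E'
import pickle,cv2,numpy as np
d=pickle.load(open("d0.pkl","rb"))
def crop(n,x,y,w,h,k): return cv2.resize(d[n]["color"][y:y+h,x:x+w,::-1],None,fx=k,fy=k,interpolation=cv2.INTER_CUBIC)
a=crop("top",370,140,80,60,5)  # tablet
a=crop("top",370,140,80,80,5)[:,:400]
b=crop("scene",360,170,80,80,5)
c=crop("top",250,168,50,60,4); e=crop("scene",250,205,50,50,4)
im=np.zeros((600,800,3),np.uint8)
im[:400,:400]=a[:400]; im[:400,400:]=b
c=crop("top",245,170,60,50,4);e=crop("scene",245,205,60,50,4)
im[400:,:240]=c; im[400:,400:640]=e
cv2.imwrite("pics/comp.png",im)
E
```

```text
(no output)
```

View pics/comp.png

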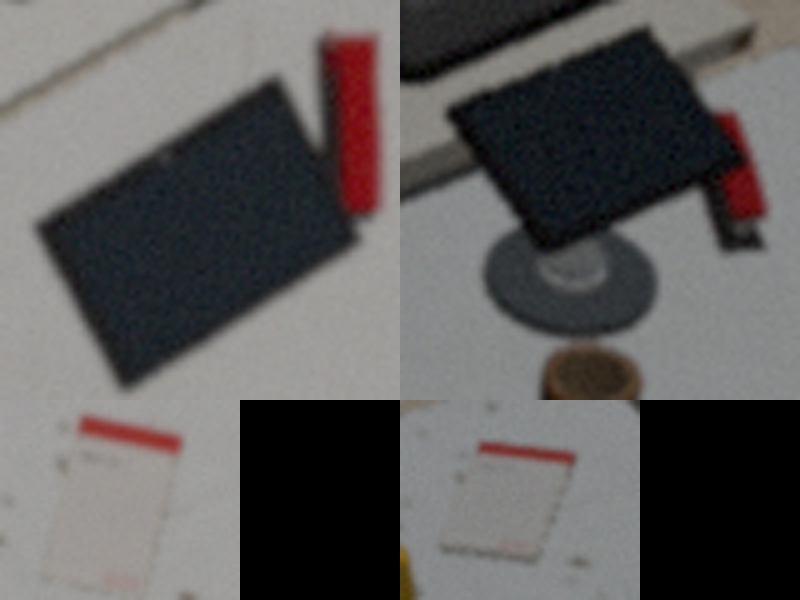

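The crop shows the tablet glass corners clearly. A camera dot at (165,158) marks the far-left edge as the top edge. The foot ellipse is centred near (570,280), and the pad has a red edge at one end. Next I fit the poses.

```bash
cat > h.py <<'E'
import numpy as np
from scipy.optimize import least_squares
from scipy.spatial.transform import Rotation as R
def proj(s,P):
    K,T=s["intrinsics"],s["camera_from_world"]
    c=np.atleast_2d(P)@T[:3,:3].T+T[:3,3]; c=c*[1,-1,-1]
    q=c@K.T; return q[:,:2]/q[:,2:]
def frame(p):  # x,y,yaw(of +x axis),lean -> hinge, rotation of screen
    return np.array([p[0],p[1],.125]), R.from_euler('z',p[2])*R.from_euler('y',p[3])
def pts(p,L):
    h,r=frame(p); return h+r.apply(L)
# glass corners: top-left(A), top-right(B), bottom-right(C), bottom-left(D) seen from front; y axis: facing -x, z up
def corners(w=.095,t=.065): return np.array([[-.025,w,t],[-.025,-w,t],[-.025,-w,-t],[-.025,w,-t]])
E
python3 - <<'E'
from h import *
import pickle
d=pickle.load(open("d0.pkl","rb"))
u=lambda a,o,k,off:(np.array(a)-off+.5)/k-.5+o
tt=u([(38,227),(278,78),(357,240),(125,388)],(370,140),5,(0,0))
ts=u([(448,110),(648,28),(743,160),(543,250)],(360,170),5,(400,0))
ft=u([(570,280)],(360,170),5,(400,0))
pt=u([(80,418),(182,440),(145,597),(42,580)],(245,170),4,(0,400))
ps=u([(479,443),(575,455),(537,560),(440,547)],(245,205),4,(400,400))
for perm in (0,1):
  best=None
  for y0 in np.arange(-3,3,.5):
    C=corners()
    if perm: C=np.roll(C,2,0)
    f=lambda p:np.r_[(proj(d["top"],pts(p,C))-tt).ravel(),(proj(d["scene"],pts(p,C))-ts).ravel(),(proj(d["scene"],[p[0],p[1],.012])-ft).ravel()*.7]
    r=least_squares(f,[.5,-.2,y0,1.],x_scale=[.1,.1,1,1])
    if best is None or r.cost<best.cost: best=r
  print(perm,best.x,best.cost,best.fun.round(1))
def pad(p):
  a=np.array([[.075,.0465],[.075,-.0465],[-.075,-.0465],[-.075,.0465]]);c,s=np.cos(p[2]),np.sin(p[2])
  return np.c_[a@np.array([[c,s],[-s,c]])+p[:2],np.full(4,.01)]
f=lambda p:np.r_[(proj(d["top"],pad(p))-pt).ravel(),(proj(d["scene"],pad(p))-ps).ravel()]
r=least_squares(f,[.45,.1,0.]);print("pad",r.x,r.cost,r.fun.round(1))
E
```

```text
0 [ 0.45272864 -0.32976826 -5.73549755  1.11285255] 8.33735722345575 [-0.8  0.3  0.5 -0.8  1.1  0.7 -0.4  1.6 -1.  -1.6 -0.5 -1.9  0.8  0.1
  0.4  0.8 -0.4 -1.3]
1 [ 0.45272861 -0.32976827  3.6892802   2.02873863] 8.337357223442748 [-0.8  0.3  0.5 -0.8  1.1  0.7 -0.4  1.6 -1.  -1.6 -0.5 -1.9  0.8  0.1
  0.4  0.8 -0.4 -1.3]
pad [ 0.44377523  0.12107872 -0.21535579] 2.085698594274505 [ 0.1 -0.1  0.1 -0.5  0.3  1.3  0.   0.3  0.1 -0.3 -0.  -0.6  0.3 -0.6
 -0.9 -0.4]
```

Fit: stand at (0.453, -0.330), screen +x yaw 0.548, lean about 1.11. Pad at (0.444, 0.121). The target yaw is -1.551, so I turn by -2.10 rad. I'll push from behind at the right-hand top corner with shut fingers, moving along an arc. First, travel there.

```bash
echo '[[0, 0, -0.03, 0, 0, 0], [-0.657, -0.649, -0.03, 0, 0, 2.186], [-0.657, -0.649, -0.03, 0, 0, 2.186], [-0.657, -0.649, -0.03, 0, 0, 2.186], [-0.657, -0.649, -0.03, 0, 0, 2.186], [-0.657, -0.649, -0.03, 0, 0, 2.186], [-0.657, -0.649, -0.03, 0, 0, 2.186], [-0.657, -0.649, -0.03, 0, 0, 2.186], [-0.657, -0.649, -0.03, 0, 0, 2.186], [-0.657, -0.649, -0.03, 0, 0, 2.186]]' | python3 inch.py 0
cat > rel.py <<'E'
# usage: rel.py x y z yaw -> shift/turn in tool axes from measured pose (tool pointing down, yaw of tool x)
import sys;from h import *;from rig import robot
s=robot.sense();a=list(map(float,sys.argv[1:5]));r=R.from_quat(s["tool_rot"])
t=R.from_euler('z',a[3])*R.from_euler('x',np.pi)
print((r.inv().apply(np.array(a[:3])-s["position"])).round(4),(r.inv()*t).as_rotvec().round(4),s["position"].round(4),s["joints"].round(2),s["force"].round(2))
E
python3 rel.py .563 -.351 .26 .548
```

```text
t: 1.15
position: [0.3868, 0.0856, 0.2688]
tool_rot: [0.772, 0.636, 0.0, 0.0]
force: [1.4, 0.8, 0.5]
grip_width: 0.0102
grasp_force: 0.0
[-0.3947  0.2568  0.0089] [ 3.000e-04 -2.000e-04  8.296e-01] [0.3868 0.0856 0.2688] [-0.08  0.08  1.62  0.    1.44  0.11] [1.38 0.79 0.54]
```

```bash
echo '[[-0.395, 0.257, 0, 0, 0, 0.83], [-0.395, 0.257, 0, 0, 0, 0.83], [-0.395, 0.257, 0, 0, 0, 0.83], [-0.395, 0.257, 0, 0, 0, 0.83], [-0.395, 0.257, 0, 0, 0, 0.83], [-0.395, 0.257, 0, 0, 0, 0.83], [-0.395, 0.257, 0, 0, 0, 0.83], [-0.395, 0.257, 0, 0, 0, 0.83], [-0.395, 0.257, 0, 0, 0, 0.83], [-0.395, 0.257, 0, 0, 0, 0.83], [-0.395, 0.257, 0, 0, 0, 0.83], [-0.395, 0.257, 0, 0, 0, 0.83]]' | python3 inch.py
python3 - <<'E'
from rig import robot
import cv2,pickle
d={}
for n in ["wrist","scene"]:
    s=robot.snapshot(n); d[n]=s; cv2.imwrite(f"pics/{n}1.png",s["color"][:,:,::-1])
pickle.dump(d,open("d1.pkl","wb"))
E
python3 rel.py .563 -.351 .145 .548
```

```text
t: 2.35
position: [0.5655, -0.348, 0.2681]
tool_rot: [0.962, 0.273, -0.0, -0.001]
force: [-0.0, -0.3, 0.4]
grip_width: 0.0003
grasp_force: 0.0
[-0.0042  0.002   0.1241] [-0.0001 -0.0001  0.0068] [ 0.5655 -0.3471  0.2691] [-0.73  0.58  0.88  0.    1.69  0.29] [ 0.86  0.71 -0.31]
```

View pics/wrist1.png

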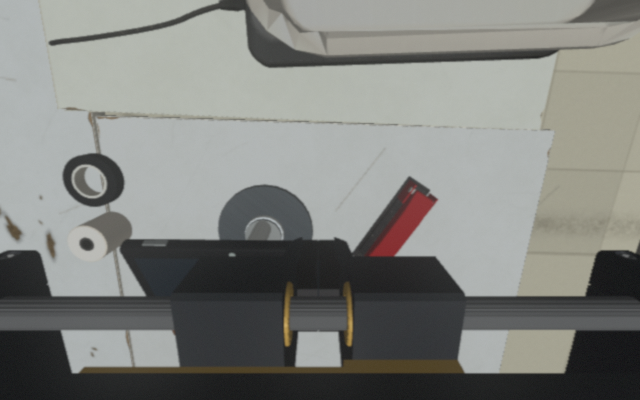

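The wrist view shows the tablet's top edge spanning about (125,240) to (350,240), with the camera dot near (232,254). The foot is at (265,215), the stapler at (400,220) and the fingers at about (318,300). I'll check this against the predicted projection.

```bash
python3 - <<'E'
from h import *
import pickle
d=pickle.load(open("d1.pkl","rb"));s=d["wrist"]
p=[.4527,-.3298,.548,1.113]
b=corners();b[:,0]=-.011
print(proj(s,pts(p,corners())).round(0).tolist(),proj(s,pts(p,b)).round().tolist())
print(proj(s,[[.5655,-.347,.269],[.453,-.33,.012],[.453,-.33,.0]]).round(0).tolist())
print(np.linalg.inv(s["camera_from_world"])[:3,3])
E
```

```text
[[111.0, 247.0], [342.0, 249.0], [336.0, 324.0], [163.0, 323.0]] [[119.0, 234.0], [342.0, 236.0], [335.0, 312.0], [167.0, 311.0]]
[[316.0, 253.0], [263.0, 229.0], [264.0, 226.0]]
[ 0.62587484 -0.310928    0.41605178]
```

```bash
python3 - <<'E'
from h import *
import pickle,cv2
d=pickle.load(open("d1.pkl","rb"));s=d["wrist"]
th=np.linspace(0,6.28,200)
for z in (.012,0):
  q=proj(s,np.c_[.4527+.065*np.cos(th),-.3298+.065*np.sin(th),np.full(200,z)]);print(q.min(0).round(),q.max(0).round())
im=s["color"][:,:,::-1].copy()
a=cv2.resize(im[175:275,100:360],None,fx=3,fy=3,interpolation=cv2.INTER_CUBIC)
b=cv2.resize(d["scene"]["color"][160:250,360:440,::-1],None,fx=3.3,fy=3.3,interpolation=cv2.INTER_CUBIC)
o=np.zeros((600,800,3),np.uint8);o[:300,:780]=a;o[300:300+b.shape[0],:b.shape[1]]=b
cv2.imwrite("pics/c2.png",o)
E
```

```text
[215. 182.] [311. 272.]
[217. 180.] [311. 268.]
```

View pics/c2.png

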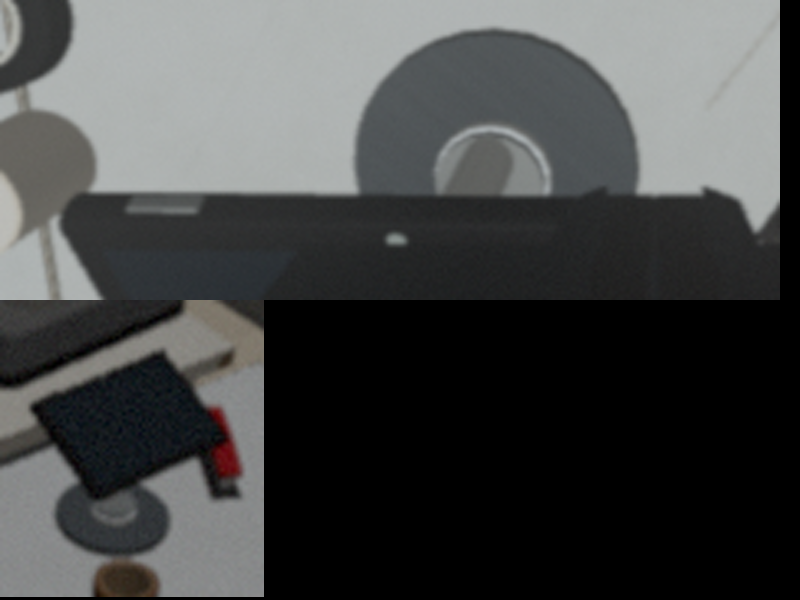

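The foot's extremes in this view are left 218, right 313 and top 184. That is within about 3 px of the prediction, so I use a refined stand position of (0.452, -0.332). Now I descend and approach.

```bash
echo '[[0, 0, 0.05, 0, 0, 0], [0, 0, 0.1, 0, 0, 0], [0, 0, 0.124, 0, 0, 0], [-0.01, 0, 0.124, 0, 0, 0], [-0.018, 0, 0.124, 0, 0, 0], [-0.018, 0, 0.124, 0, 0, 0]]' | python3 inch.py
cat > arc.py <<'E'
# arc about the stand axis from the current pose: prints tool-axis shifts for the given turn steps (clockwise seen from above)
import sys;from h import *;from rig import robot
s=robot.sense();r=R.from_quat(s["tool_rot"]);v=r.inv().apply(s["position"]-[.452,-.332,s["position"][2]])
print(v.round(4),s["position"].round(4),(r.as_matrix()[:,0]).round(3),s["force"].round(2),s["joints"].round(2))
for f in map(float,sys.argv[1:]): print((R.from_euler('z',f).apply(v)-v).round(3)[:2],f)
E
python3 arc.py .1 .2 .3 .4 .5 .6 .7 .8 .9 1.0 1.1
```

```text
t: 3.05
position: [0.55, -0.3589, 0.1475]
tool_rot: [0.962, 0.273, 0.001, 0.002]
force: [-0.2, -0.3, 0.7]
grip_width: 0.0005
grasp_force: 0.0
[0.0693 0.0743 0.0004] [ 0.55   -0.3589  0.1475] [0.851 0.525 0.001] [-0.19 -0.3   0.72] [-0.76  0.64  1.12 -0.    1.38  0.26]
[-0.008  0.007] 0.1
[-0.016  0.012] 0.2
[-0.025  0.017] 0.3
[-0.034  0.021] 0.4
[-0.044  0.024] 0.5
[-0.054  0.026] 0.6
[-0.064  0.027] 0.7
[-0.074  0.027] 0.8
[-0.084  0.026] 0.9
[-0.094  0.024] 1.0
[-0.104  0.021] 1.1
```

```bash
echo '[[-0.008, 0.007, 0, 0, 0, 0.1], [-0.016, 0.012, 0, 0, 0, 0.2], [-0.025, 0.017, 0, 0, 0, 0.3], [-0.034, 0.021, 0, 0, 0, 0.4], [-0.044, 0.024, 0, 0, 0, 0.5], [-0.054, 0.026, 0, 0, 0, 0.6]]' | python3 inch.py; python3 arc.py .1 .2 .3 .4 .5 .6 .7 .8 .9 1.0 1.1 1.2 1.3 1.4
```

```text
t: 3.65
position: [0.5189, -0.4095, 0.1476]
tool_rot: [1.0, -0.025, 0.002, 0.002]
force: [2.1, -1.4, 1.7]
grip_width: 0.0003
grasp_force: 1.4
[0.0707 0.0741 0.0007] [ 0.5189 -0.4095  0.1476] [ 0.999 -0.05   0.005] [ 2.06 -1.38  1.67] [-0.85  0.64  1.1   0.    1.39  0.77]
[-0.008  0.007] 0.1
[-0.016  0.013] 0.2
[-0.025  0.018] 0.3
[-0.034  0.022] 0.4
[-0.044  0.025] 0.5
[-0.054  0.027] 0.6
[-0.064  0.028] 0.7
[-0.075  0.028] 0.8
[-0.085  0.027] 0.9
[-0.095  0.025] 1.0
[-0.105  0.023] 1.1
[-0.114  0.019] 1.2
[-0.123  0.014] 1.3
[-0.132  0.008] 1.4
```

Contact force is about 2 N, so it is swivelling as expected. I continue.

```bash
echo '[[-0.008, 0.007, 0, 0, 0, 0.1], [-0.016, 0.013, 0, 0, 0, 0.2], [-0.025, 0.018, 0, 0, 0, 0.3], [-0.034, 0.022, 0, 0, 0, 0.4], [-0.044, 0.025, 0, 0, 0, 0.5], [-0.054, 0.027, 0, 0, 0, 0.6], [-0.064, 0.028, 0, 0, 0, 0.7], [-0.075, 0.028, 0, 0, 0, 0.8], [-0.085, 0.027, 0, 0, 0, 0.9], [-0.095, 0.025, 0, 0, 0, 1.0], [-0.105, 0.023, 0, 0, 0, 1.1], [-0.114, 0.019, 0, 0, 0, 1.2]]' | python3 inch.py; python3 arc.py .1 .2 .25 .3 .35 .4
python3 - <<'E'
from rig import robot
import cv2,pickle,numpy as np
d={}
for n in ["top","scene"]:
    s=robot.snapshot(n); d[n]=s
pickle.dump(d,open("d2.pkl","wb"))
c=lambda n,x,y,w,h,k:cv2.resize(d[n]["color"][y:y+h,x:x+w,::-1],None,fx=k,fy=k,interpolation=cv2.INTER_CUBIC)
cv2.imwrite("pics/c3.png",np.hstack([c("top",360,130,100,120,4),c("scene",350,150,100,120,4)]))
E
```

```text
t: 4.85
position: [0.4034, -0.4231, 0.1472]
tool_rot: [0.811, -0.585, 0.003, 0.001]
force: [0.3, -2.2, 0.4]
grip_width: 0.0003
grasp_force: 1.1
[0.0712 0.0748 0.0003] [ 0.4034 -0.4231  0.1472] [ 0.315 -0.949  0.005] [ 0.31 -2.22  0.44] [-1.01  0.52  1.35 -0.    1.27  1.81]
[-0.008  0.007] 0.1
[-0.016  0.013] 0.2
[-0.021  0.015] 0.25
[-0.025  0.018] 0.3
[-0.03  0.02] 0.35
[-0.035  0.022] 0.4
```

View pics/c3.png

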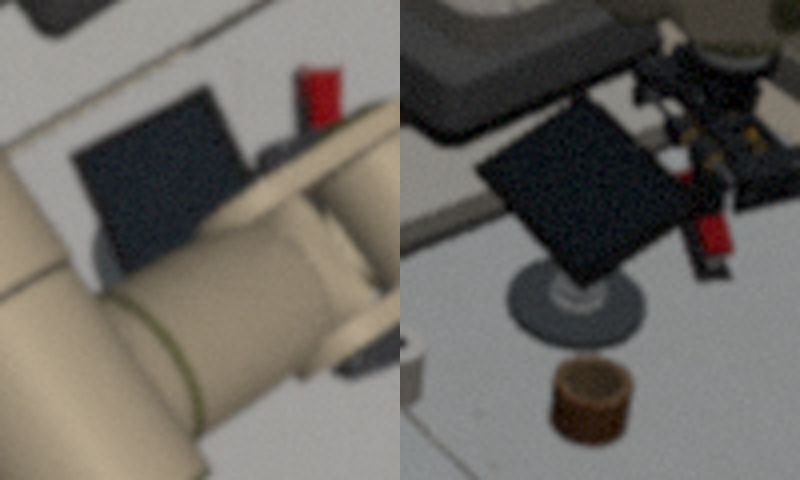

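The tablet has turned most of the way. Its corners are at (73,157) and (208,85) in the top crop, and (480,170), (580,95) and (585,288) in the scene crop. I fit the yaw now.

```bash
python3 - <<'E'
from h import *
import pickle
d=pickle.load(open("d2.pkl","rb"))
u=lambda a,o,off:(np.array(a)-off+.5)/4-.5+o
tt=u([(208,85),(73,157),(125,275)],(360,130),(0,0)); ts=u([(580,95),(480,170),(585,288)],(350,150),(400,0))
C=corners()[[0,3,2]]
for fixed in (0,1):
  g=lambda p:[.452,-.332,p[0],p[1]] if fixed else [p[2],p[3],p[0],p[1]]
  f=lambda p:np.r_[(proj(d["top"],pts(g(p),C))-tt).ravel(),(proj(d["scene"],pts(g(p),C))-ts).ravel()]
  r=least_squares(f,[-1.2,1.,.452,-.332]);print(r.x,r.fun.round(1))
E
```

```text
[-1.29961343  0.83939622  0.4685507  -0.33293157] [-0.7 -5.   0.9 -7.5  5.5 16.5  0.  -6.2 -0.8 -1.1 -5.4 -0.1]
[-1.32642395  0.91414323  0.452      -0.332     ] [ 1.3 -0.1  1.1 -3.7  4.4 21.1  2.4 -3.3 -0.3  0.1 -6.   1.8]
```

```bash
python3 - <<'E'
from h import *
import pickle
d=pickle.load(open("d2.pkl","rb"))
u=lambda a,o,off:(np.array(a)-off+.5)/4-.5+o
tt=u([(208,85),(73,157)],(360,130),(0,0)); ts=u([(580,95),(480,170),(585,288)],(350,150),(400,0))
C=corners()[[0,3,2]]
for fixed in (0,1):
  g=lambda p:[.452,-.332,p[0],p[1]] if fixed else [p[2],p[3],p[0],p[1]]
  f=lambda p:np.r_[(proj(d["top"],pts(g(p),C[:2]))-tt).ravel(),(proj(d["scene"],pts(g(p),C))-ts).ravel()]
  r=least_squares(f,[-1.2,1.,.452,-.332]);print(r.x,r.fun.round(1))
E
```

```text
[-1.17598213  1.1022162   0.4493352  -0.33638953] [ 0.5 -0.  -0.8  0.5  1.7 -1.8 -1.7  0.1  0.3  0.4]
[-1.18264249  1.11557146  0.452      -0.332     ] [-0.6 -0.8 -2.  -0.5  0.7 -2.1 -2.9 -0.6 -1.4 -0.3]
```

```bash
echo '[[-0.008, 0.007, 0, 0, 0, 0.1], [-0.016, 0.013, 0, 0, 0, 0.2], [-0.025, 0.018, 0, 0, 0, 0.3], [-0.031, 0.02, 0, 0, 0, 0.36], [-0.031, 0.02, 0, 0, 0, 0.36], [-0.02, 0.02, 0, 0, 0, 0.36], [0.009, 0.02, 0, 0, 0, 0.36]]' | python3 inch.py; python3 arc.py; python3 rel.py .46 -.46 .27 0.02
```

```text
t: 5.65
position: [0.3879, -0.4368, 0.1455]
tool_rot: [-0.696, 0.718, -0.0, 0.0]
force: [0.1, -1.2, 1.0]
grip_width: 0.0
grasp_force: 0.0
[ 1.068e-01  6.070e-02 -1.000e-04] [ 0.3879 -0.4368  0.1455] [-0.032 -0.999 -0.   ] [ 0.07 -1.24  1.05] [-1.05  0.52  1.35  0.    1.28  2.13]
[ 0.0208 -0.0728 -0.1245] [-5.0000e-04 -1.0000e-04 -1.6225e+00] [ 0.3879 -0.4368  0.1455] [-1.05  0.52  1.35  0.    1.28  2.13] [ 0.07 -1.24  1.05]
```

Swivel is done to within a few hundredths of a radian. Next I centre behind the top edge and push it upright to a coarse angle.

```bash
echo '[[0.002, -0.03, -0.01, 0, 0, -0.047], [0.002, -0.064, -0.015, 0, 0, -0.047], [0.002, -0.064, -0.015, 0, 0, -0.047]]' | python3 inch.py; python3 rel.py .4515 -.3645 .16 -1.555
```

```text
t: 5.95
position: [0.4547, -0.4419, 0.1601]
tool_rot: [0.713, -0.701, 0.001, -0.0]
force: [-0.0, -0.1, -0.3]
grip_width: 0.0007
grasp_force: 0.0
[-0.0775  0.002  -0.0001] [-0.0022 -0.0016  0.0007] [ 0.4547 -0.4419  0.1601] [-0.96  0.59  1.17  0.    1.38  2.17] [-0.03 -0.15 -0.32]
```

```bash
echo '[[-0.02, 0.002, 0, 0, 0, 0], [-0.04, 0.002, 0, 0, 0, 0], [-0.05, 0.002, 0, 0, 0, 0], [-0.058, 0.002, -0.002, 0, 0, 0], [-0.066, 0.002, -0.004, 0, 0, 0], [-0.072, 0.002, -0.005, 0, 0, 0], [-0.0775, 0.002, -0.006, 0, 0, 0], [-0.0775, 0.002, -0.006, 0, 0, 0]]' | python3 inch.py; python3 rel.py .4515 -.3645 .16 -1.555
```

```text
t: 6.75
position: [0.449, -0.3664, 0.168]
tool_rot: [0.712, -0.703, 0.004, 0.001]
force: [0.3, -8.8, 5.5]
grip_width: 0.0006
grasp_force: 4.2
[-0.002  -0.0025  0.008 ] [-0.0037 -0.0071 -0.0031] [ 0.449  -0.3664  0.168 ] [-0.89  0.49  1.33 -0.    1.31  2.24] [ 0.31 -8.8   5.53]
```

```bash
cat > grip.py <<'E'
# usage: grip.py yaw lean d ... : shift/turn from measured pose to a tool pose whose TCP is d beyond (+ = below) the top edge
import sys;from h import *;from rig import robot
SX,SY=.4505,-.334
s=robot.sense();r=R.from_quat(s["tool_rot"]);M=r.as_matrix()
print("pos",s["position"].round(4),"yaw",np.arctan2(-M[0,0],M[1,0]).round(3) if 0 else (np.arctan2(M[1,0],M[0,0])-np.pi/2).round(3),"lean",np.arctan2(M[1,2],-M[2,2]).round(3),"F",s["force"].round(1),"T",s["ft_torque"].round(2),"q",s["joints"].round(2),"w",s["grip_width"].round(4))
a=list(map(float,sys.argv[1:]))
for i in range(0,len(a),3):
    p=[SX,SY,a[i],a[i+1]];h,rt=frame(p);m=rt.as_matrix()
    P=pts(p,[-.018,0,.065-a[i+2]]); t=R.from_matrix(np.c_[m[:,1],m[:,0],-m[:,2]])
    print(P.round(4),r.inv().apply(P-s["position"]).round(4),(r.inv()*t).as_rotvec().round(4))
E
echo '[[0.04, 0, 0, 0, 0, 0], [0.08, 0, -0.04, 0, 0, 0], [0.08, 0, -0.09, 0, 0, 0], [0.08, 0, -0.13, 0, 0, 0], [0.08, 0, -0.13, 0, 0, 0]]' | python3 inch.py; python3 grip.py -1.555 .65 -.05 -1.555 .65 .018
```

```text
t: 7.25
position: [0.4498, -0.4456, 0.3024]
tool_rot: [0.712, -0.703, 0.006, 0.001]
force: [0.1, 0.6, 0.4]
grip_width: 0.0004
grasp_force: 0.0Traceback (most recent call last):
  File "grip.py", line 5, in <module>
    print("pos",s["position"].round(4),"yaw",np.arctan2(-M[0,0],M[1,0]).round(3) if 0 else (np.arctan2(M[1,0],M[0,0])-np.pi/2).round(3),"lean",np.arctan2(M[1,2],-M[2,2]).round(3),"F",s["force"].round(1),"T",s["ft_torque"].round(2),"q",s["joints"].round(2),"w",s["grip_width"].round(4))
                                                                                                                                                                                                                                                                    ^^^^^^^^^^^^^^^^^^^^^
AttributeError: 'float' object has no attribute 'round'
```

```bash
sed -i 's/s\["grip_width"\].round(4)/round(s["grip_width"],4)/' grip.py
echo '[[0, 0, 0, 0, 0, -0.15], [0, 0, 0, 0, 0, -0.3], [0, 0, 0, 0, 0, -0.45], [0, 0, 0, 0, 0, -0.6], [0, 0, 0, 0, 0, -0.75], [0, 0, 0, 0, 0, -0.9], [0, 0, 0, 0, 0, -1.05], [0, 0, 0, 0, 0, -1.2], [0, 0, 0, 0, 0, -1.35], [0, 0, 0, 0, 0, -1.5], [0, 0, 0, 0, 0, -1.571], [0, 0, 0, 0, 0, -1.571]]' | python3 inch.py 0.05; python3 grip.py -1.555 .65 -.05 -1.555 .65 .018
python3 - <<'E'
from rig import robot
import cv2,pickle,numpy as np
d={}
for n in ["top","scene","wrist"]: d[n]=robot.snapshot(n)
pickle.dump(d,open("d3.pkl","wb"))
c=lambda n,x,y,w,h,k:cv2.resize(d[n]["color"][y:y+h,x:x+w,::-1],None,fx=k,fy=k,interpolation=cv2.INTER_CUBIC)
cv2.imwrite("pics/c4.png",np.vstack([np.hstack([c("top",360,140,100,75,4),c("scene",350,150,100,75,4)]),c("wrist",0,0,640,400,.75)[:,:].copy().repeat(1,0)[:, :480].__class__ and np.hstack([c("wrist",0,0,640,400,.75),np.zeros((300,320,3),np.uint8)])]))
E
```

```text
t: 8.45
position: [0.4491, -0.4439, 0.295]
tool_rot: [1.0, 0.007, -0.0, -0.0]
force: [1.0, 0.7, -0.1]
grip_width: 0.0496
grasp_force: 0.0
pos [ 0.4491 -0.4439  0.295 ] yaw -1.557 lean 0.001 F [ 1.   0.7 -0.1] T [0.   0.18 0.05] q [-0.97  0.5   0.93  0.    1.71  0.59] w 0.0496
[ 0.4514 -0.3893  0.2274] [ 0.0031 -0.0545  0.0676] [ 6.49e-01 -2.00e-04 -2.40e-03]
[ 0.4507 -0.3481  0.1733] [ 0.003  -0.0956  0.1218] [ 6.49e-01 -2.00e-04 -2.40e-03]
```

View pics/c4.png

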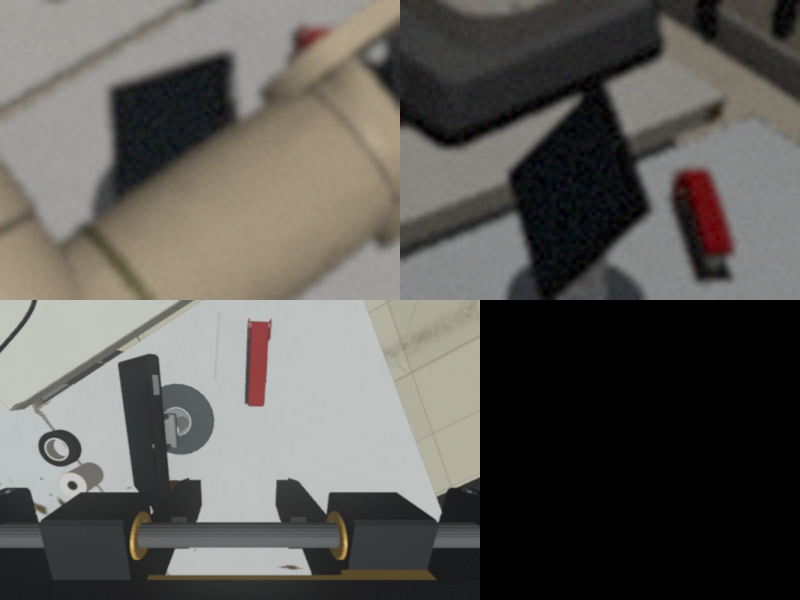

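This shows the tablet tipped up, with top crop corners at (112,90) and (230,55). In the scene crop the corners are (600,80), (648,210), (545,298) and (512,172). The stapler and tapes are undisturbed.

```bash
python3 - <<'E'
from h import *
import pickle
d=pickle.load(open("d3.pkl","rb"))
u=lambda a,o,off:(np.array(a)-off+.5)/4-.5+o
tt=u([(230,55),(112,90)],(360,140),(0,0)); ts=u([(600,80),(648,210),(545,298),(512,172)],(350,150),(400,0))
C=corners()
for fixed in (0,1):
  g=lambda p:[.4505,-.334,p[0],p[1]] if fixed else [p[2],p[3],p[0],p[1]]
  f=lambda p:np.r_[(proj(d["top"],pts(g(p),C[[0,3]]))-tt).ravel(),(proj(d["scene"],pts(g(p),C))-ts).ravel()]
  r=least_squares(f,[-1.5,.7,.452,-.332]);print(r.x,r.fun.round(1))
b=corners();b[:,0]=-.011;p=[.4505,-.334,-1.555,.65]
print((proj(d["wrist"],pts(p,b))*.75+[0,300]).round(0),(proj(d["wrist"],[p[0],p[1],.012])*.75+[0,300]).round())
E
```

```text
[-1.5640795   0.65145081  0.44844983 -0.33646137] [-0.  -0.5  0.  -0.1  1.1  0.1  0.1 -1.2 -0.5  1.4 -0.7  0.6]
[-1.56721849  0.66218899  0.452      -0.332     ] [-0.5 -1.1 -0.7 -0.7  0.6 -0.2 -0.6 -1.5 -1.5  0.9 -1.4  0.2]
[[159. 354.]
 [174. 519.]
 [143. 484.]
 [128. 363.]] [[178. 421.]]
```

The fit matches: yaw -1.565, lean 0.65. Now I tilt the tool and go in to grip.

```bash
sed -i 's/SX,SY=.*/SX,SY=.450,-.335/' grip.py
echo '[[0, 0, 0, 0.15, 0, 0], [0, 0, 0, 0.3, 0, 0], [0, -0.02, 0.03, 0.45, 0, 0], [0.002, -0.04, 0.05, 0.6, 0, 0], [0.002, -0.0535, 0.067, 0.65, 0, 0], [0.002, -0.0535, 0.067, 0.65, 0, 0], [0.002, -0.0535, 0.067, 0.65, 0, 0]]' | python3 inch.py; python3 grip.py -1.555 .65 .018
```

```text
t: 9.3
position: [0.4507, -0.3906, 0.2294]
tool_rot: [0.948, 0.006, -0.002, -0.318]
force: [0.4, -0.1, 0.4]
grip_width: 0.0502
grasp_force: 0.0
pos [ 0.4507 -0.3906  0.2294] yaw -1.559 lean 0.648 F [ 0.4 -0.1  0.4] T [-0.3   0.14 -0.02] q [-1.04  0.7   0.89  0.35  2.1   0.61] w 0.0502
[ 0.4502 -0.3491  0.1733] [-0.      0.0008  0.0698] [ 0.0022 -0.0027 -0.0033]
```

```bash
echo '[[0, 0, 0.02, 0, 0, 0], [0, 0.001, 0.04, 0, 0, 0], [0, 0.001, 0.055, 0, 0, 0], [0, 0.001, 0.068, 0, 0, 0], [0, 0.001, 0.068, 0, 0, 0]]' | python3 inch.py; python3 grip.py -1.555 .65 .018;  echo '[[0, 0, 0, 0, 0, 0], [0, 0, 0, 0, 0, 0], [0, 0, 0, 0, 0, 0], [0, 0, 0, 0, 0, 0], [0, 0, 0, 0, 0, 0], [0, 0, 0, 0, 0, 0]]' | python3 inch.py 0; python3 grip.py -1.555 .65 .018 -1.555 .6 .018 -1.555 .5 .018 -1.555 .45 .018 -1.555 .4 .018 -1.555 .36 .018 -1.555 .5236 .018
```

```text
t: 9.8
position: [0.4503, -0.3495, 0.1749]
tool_rot: [0.948, 0.006, -0.002, -0.318]
force: [-0.5, -1.3, 0.7]
grip_width: 0.0498
grasp_force: 0.0
pos [ 0.4503 -0.3495  0.1749] yaw -1.558 lean 0.648 F [-0.5 -1.3  0.7] T [-0.23  0.19 -0.03] q [-1.01  0.69  1.08  0.34  1.92  0.57] w 0.0498
[ 0.4502 -0.3491  0.1733] [-0.0001  0.0006  0.0015] [ 0.0021 -0.0023 -0.0024]
t: 10.4
position: [0.4501, -0.3496, 0.1744]
tool_rot: [0.948, 0.006, -0.002, -0.32]
force: [0.8, 1.0, 3.6]
grip_width: 0.0137
grasp_force: 29.9
pos [ 0.4501 -0.3496  0.1744] yaw -1.559 lean 0.651 F [0.8 1.  3.6] T [0.33 0.2  0.05] q [-1.01  0.69  1.08  0.34  1.93  0.57] w 0.0137
[ 0.4502 -0.3491  0.1733] [0.0001 0.0003 0.0012] [-0.0006 -0.0024 -0.0028]
[ 0.4502 -0.3467  0.174 ] [ 0.0001 -0.0021  0.0021] [-0.0506 -0.0024 -0.0029]
[ 0.4501 -0.3417  0.1749] [ 0.0001 -0.0066  0.0044] [-0.1506 -0.0022 -0.003 ]
[ 0.4501 -0.3392  0.1752] [ 0.0001 -0.0087  0.0057] [-0.2006 -0.0021 -0.0031]
[ 0.45   -0.3367  0.1753] [ 0.0001 -0.0108  0.0071] [-0.2506 -0.0021 -0.0031]
[ 0.45   -0.3347  0.1753] [ 0.0001 -0.0124  0.0083] [-0.2906 -0.002  -0.0031]
[ 0.4501 -0.3429  0.1747] [ 0.0001 -0.0055  0.0038] [-0.127  -0.0023 -0.003 ]
```

Flat grip at 13.7 mm width with low forces. Now I rotate about the hinge to about 0.385, which allows for springback.

```bash
echo '[[0, -0.0024, 0.0009, -0.05, 0, 0], [0, -0.0048, 0.002, -0.1, 0, 0], [0, -0.0069, 0.0032, -0.15, 0, 0], [0, -0.009, 0.0045, -0.2, 0, 0], [0, -0.0106, 0.0055, -0.24, 0, 0], [0, -0.0117, 0.0063, -0.266, 0, 0], [0, -0.0117, 0.0063, -0.266, 0, 0], [0, -0.0117, 0.0063, -0.266, 0, 0]]' | python3 inch.py; python3 grip.py -1.557 .5236 .017
```

```text
t: 11.2
position: [0.45, -0.3368, 0.1768]
tool_rot: [0.982, 0.006, -0.001, -0.191]
force: [-1.0, -0.5, 9.3]
grip_width: 0.0143
grasp_force: 30.2
pos [ 0.45   -0.3368  0.1768] yaw -1.559 lean 0.384 F [-1.  -0.5  9.3] T [0.73 0.26 0.08] q [-0.95  0.57  1.21  0.22  1.68  0.6 ] w 0.0143
[ 0.4501 -0.3434  0.1756] [ 0.      0.0066 -0.0014] [ 0.1393 -0.0015 -0.0015]
```

```bash
echo '[[0, 0.0024, -0.0005, 0.05, 0, 0], [0, 0.0048, -0.001, 0.1, 0, 0], [0, 0.0066, -0.0014, 0.139, 0, 0], [0, 0.0066, -0.0014, 0.139, 0, 0], [0, 0.0066, -0.0014, 0.139, 0, 0]]' | python3 inch.py; python3 grip.py; echo '[[0, 0, 0, 0, 0, 0], [0, 0, 0, 0, 0, 0], [0, 0, -0.02, 0, 0, 0], [0, 0, -0.06, 0, 0, 0], [0, 0, -0.1, 0, 0, 0], [0, 0, -0.1, 0, 0, 0], [0, 0, -0.1, 0, 0, 0]]' | python3 inch.py 0.05;python3 grip.py
python3 - <<'E'
from rig import robot
import cv2,pickle,numpy as np
d={}
for n in ["top","scene","wrist"]: d[n]=robot.snapshot(n)
pickle.dump(d,open("d4.pkl","wb"))
c=lambda n,x,y,w,h,k:cv2.resize(d[n]["color"][y:y+h,x:x+w,::-1],None,fx=k,fy=k,interpolation=cv2.INTER_CUBIC)
cv2.imwrite("pics/c5.png",np.vstack([np.hstack([c("top",360,140,100,75,4),c("scene",350,150,100,75,4)]),np.hstack([c("wrist",0,0,640,400,.75),np.zeros((300,320,3),np.uint8)])]))
E
```

```text
t: 11.7
position: [0.4501, -0.3435, 0.1759]
tool_rot: [0.966, 0.006, -0.001, -0.259]
force: [-1.0, 1.4, 11.4]
grip_width: 0.0137
grasp_force: 30.0
pos [ 0.4501 -0.3435  0.1759] yaw -1.559 lean 0.525 F [-1.   1.4 11.4] T [0.98 0.34 0.07] q [-0.99  0.63  1.14  0.28  1.81  0.58] w 0.0137
t: 12.4
position: [0.4505, -0.3935, 0.2608]
tool_rot: [0.966, 0.005, -0.002, -0.259]
force: [-0.6, 0.3, -0.7]
grip_width: 0.0499
grasp_force: 0.0
pos [ 0.4505 -0.3935  0.2608] yaw -1.56 lean 0.523 F [-0.6  0.3 -0.7] T [-0.22  0.13  0.03] q [-1.03  0.64  0.87  0.29  2.07  0.62] w 0.0499
```

View pics/c5.png

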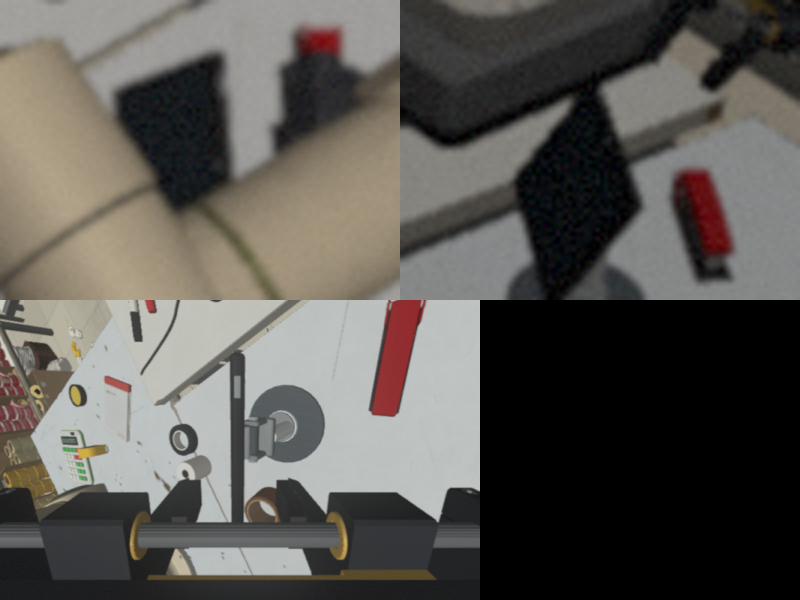

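After letting go, the tablet is seen edge-on from the aligned tool, at wrist crop columns 230–244. Scene corners are (593,80), (640,207), (548,298) and (517,180), and the pad and bystanders are untouched. Now I fit numerically.

```bash
python3 - <<'E'
from h import *
import pickle
d=pickle.load(open("d4.pkl","rb"))
u=lambda a,o,off:(np.array(a)-off+.5)/4-.5+o
tt=u([(222,55),(117,93)],(360,140),(0,0)); ts=u([(593,80),(640,207),(548,298),(517,180)],(350,150),(400,0))
C=corners()
for fixed in (0,1):
  g=lambda p:[.450,-.335,p[0],p[1]] if fixed else [p[2],p[3],p[0],p[1]]
  f=lambda p:np.r_[(proj(d["top"],pts(g(p),C[[0,3]]))-tt).ravel(),(proj(d["scene"],pts(g(p),C))-ts).ravel()]
  r=least_squares(f,[-1.5,.7,.452,-.332]);print(r.x,r.fun.round(1))
s=d["wrist"];g=s["color"].sum(2)
for row in (75,90,110,130,180,200,215,240,265,275): 
  m=np.where(g[row,290:345]<220)[0]+290; print(row,m.min(),m.max())
for L in (.45,.49,.5236,.56,.6):
  p=[.450,-.335,-1.557,L];b=corners();b2=b.copy();b2[:,0]=-.011
  q=np.vstack([proj(s,pts(p,b)),proj(s,pts(p,b2))]);print(L,q[[0,1,2,3]].round(1).tolist(),q[4:].round(1).tolist())
E
```

```text
[-1.56873962  0.54428349  0.4484722  -0.33672294] [ 0.  -0.6 -0.  -0.4  1.1 -0.3 -0.  -0.8 -0.3  2.7 -0.8 -0.1]
[-1.57109452  0.55008554  0.452      -0.332     ] [-0.3 -1.  -0.6 -0.9  0.7 -0.5 -0.6 -1.  -1.   2.3 -1.3 -0.5]
75 306 324
90 308 325
110 308 325
130 308 324
180 309 343
200 309 344
215 309 324
240 309 324
265 310 323
275 310 323
0.45 [[300.6, 71.3], [304.4, 313.4], [316.5, 248.4], [315.9, 85.1]] [[321.2, 71.1], [321.0, 314.2], [327.9, 248.8], [329.0, 85.0]]
0.49 [[304.2, 71.1], [307.4, 314.3], [314.4, 248.7], [313.5, 85.0]] [[325.1, 71.0], [324.1, 314.6], [325.7, 248.9], [326.6, 85.0]]
0.5236 [[307.4, 71.0], [310.0, 314.9], [312.6, 249.0], [311.4, 85.0]] [[328.3, 70.9], [326.7, 314.9], [324.0, 249.0], [324.5, 84.9]]
0.56 [[310.9, 70.8], [312.8, 315.6], [310.6, 249.3], [309.1, 84.9]] [[331.9, 70.8], [329.6, 315.2], [322.0, 249.1], [322.3, 84.9]]
0.6 [[314.9, 70.7], [316.0, 316.2], [308.6, 249.7], [306.7, 84.8]] [[335.8, 70.8], [332.7, 315.4], [320.0, 249.3], [319.9, 84.9]]
```

The estimates are 0.505–0.52 from the wrist profile and 0.544 from the coarse corner fit. I'll take a better close view from the front, with the tool vertical above the glass side.

```bash
python3 rel.py .41 -.22 .33 .014
```

```text
[-0.0385 -0.1847  0.0265] [-0.5256  0.001  -0.0022] [ 0.4505 -0.3925  0.2602] [-1.02  0.64  0.87  0.29  2.07  0.62] [-0.42 -0.24 -0.64]
```

```bash
echo '[[0, 0, -0.05, 0, 0, 0], [0, -0.03, -0.07, -0.15, 0, 0], [-0.02, -0.07, -0.06, -0.3, 0, 0], [-0.03, -0.11, -0.03, -0.45, 0, 0], [-0.0385, -0.15, 0, -0.5256, 0, 0], [-0.0385, -0.185, 0.0265, -0.5256, 0, 0], [-0.0385, -0.185, 0.0265, -0.5256, 0, 0], [-0.0385, -0.185, 0.0265, -0.5256, 0, 0], [-0.0385, -0.185, 0.0265, -0.5256, 0, 0]]' | python3 inch.py; python3 grip.py
python3 - <<'E'
from rig import robot
import cv2,pickle
from h import *
s=robot.snapshot("wrist");pickle.dump({"wrist":s},open("d5.pkl","wb"))
q=proj(s,pts([.45,-.335,-1.557,.5236],corners()));print(q.round())
cv2.imwrite("pics/w5.png",s["color"][:,:,::-1])
E
```

```text
t: 13.45
position: [0.4102, -0.2211, 0.3305]
tool_rot: [1.0, 0.006, -0.0, 0.001]
force: [0.6, 0.0, 0.1]
grip_width: 0.05
grasp_force: 0.0
pos [ 0.4102 -0.2211  0.3305] yaw -1.56 lean -0.002 F [0.6 0.  0.1] T [-0.01  0.16  0.06] q [-0.75  0.18  1.33 -0.    1.64  0.81] w 0.05
[[471.  28.]
 [446. 245.]
 [363. 210.]
 [369.  52.]]
```

View pics/w5.png

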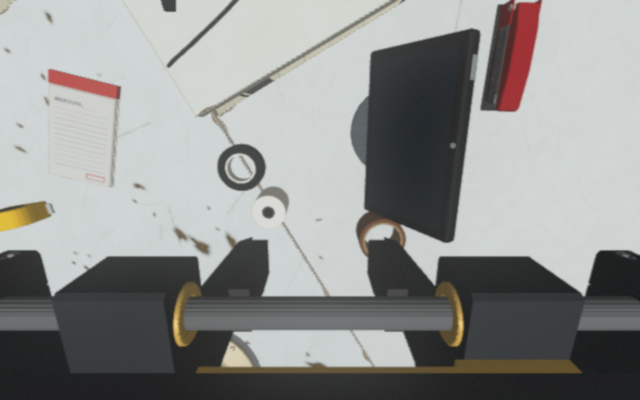

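This view shows the whole tablet (glass corners about (471,30), (447,238), (364,210), (370,53)) and the whole pad (corners about (49,69), (120,86), (111,185), (49,175)). I'll fit edge lines with subpixel precision.

```bash
python3 - <<'E'
from h import *
import pickle,cv2
s=pickle.load(open("d5.pkl","rb"))["wrist"]
g=cv2.GaussianBlur(s["color"].mean(2).astype(float),(0,0),.8)
def cross(v,th):  # first subpixel crossing below th
    i=np.where((v[:-1]>=th)&(v[1:]<th))[0]
    return None if len(i)==0 else i[0]+(v[i[0]]-th)/(v[i[0]]-v[i[0]+1])
E={'L':[], 'R':[], 'T':[], 'B':[]}
for r in list(range(62,95,4))+list(range(172,205,4)):
    c=cross(g[r,340:420],62 if 95<r<172 else 110); E['L']+= [(340+c,r)] if c is not None else []
for r in range(45,235,6):
    c=cross(g[r,440:490][::-1],110); E['R']+= [(489-c,r)] if c is not None else []
for k in range(380,460,6):
    c=cross(g[20:120,k],110); E['T']+=[(k,20+c)] if c is not None else []
for k in range(412,445,4):
    c=cross(g[150:262,k][::-1],110); E['B']+=[(k,261-c)] if c is not None else []
F={}
for k in E:
    a=np.array(E[k]);vx,vy,x,y=cv2.fitLine(a.astype(np.float32),cv2.DIST_HUBER,0,.01,.001).ravel();n=np.array([-vy,vx]);F[k]=(n,n@[x,y]);print(k,len(a),np.abs(a@n-n@[x,y]).round(1))
def res(p,C,B):
    q=proj(s,pts(p,C));b=proj(s,pts(p,B));o=[]
    for k,P in (('L',q[[2,3]]),('R',b[[0,1]]),('T',q[[3]]),('B',q[[2]])):
        n,c=F[k];o+=list(P@n-c)
    o+=list(q[[0]]@F['T'][0]-F['T'][1])+list(q[[1]]@F['B'][0]-F['B'][1])
    return np.array(o)
C=corners();B=C.copy();B[:,0]=-.011
r=least_squares(lambda p:res(p,C,B),[.45,-.335,-1.557,.52]);print(r.x.round(4),r.fun.round(1))
r2=least_squares(lambda p:res([.45,-.335,*p],C,B),[-1.557,.52]);print(r2.x,r2.fun.round(1))
def pad(p):
  a=np.array([[.075,.0465],[.075,-.0465],[-.075,-.0465],[-.075,.0465]]);c,t=np.cos(p[2]),np.sin(p[2])
  return np.c_[a@np.array([[c,t],[-t,c]])+p[:2],np.full(4,.01)]
w=least_squares(lambda p:(proj(s,pad(p))-[(49,69),(119.5,86),(111,185),(48.5,175)]).ravel(),[.444,.121,-.2]);print("pad",w.x,w.fun.round(1))
for q in (r.x,[.45,-.335]): print("want yaw",np.arctan2(w.x[1]-q[1],w.x[0]-q[0])-np.pi, np.arctan2(.121-q[1],.4438-q[0])-np.pi)
E
```

```text
L 18 [0.1 0.  0.  0.1 0.1 0.2 0.  0.1 0.1 0.  0.1 0.1 0.  0.1 0.1 0.  0.1 0. ]
R 32 [0.  0.  3.8 3.8 3.8 3.8 0.1 0.  0.1 0.  0.  0.1 0.1 0.  0.  0.  0.1 0.
 0.  0.  0.  0.1 0.  0.  0.1 0.  0.  0.1 0.  0.  0.  0. ]
T 14 [0.  0.1 0.  0.  0.  0.  0.  0.  0.  0.  0.  0.  0.  0. ]
B 9 [0.  0.1 0.  0.1 0.  0.  0.1 0.  0.1]
[ 0.4508 -0.3354 -1.5573  0.4899] [ 0.  -0.3  0.6  1.1 -0.2  0.2 -1.8  2.6]
[-1.55641192  0.49349692] [-0.4 -0.8  0.2  0.9  0.5  1.  -0.8  3.4]
pad [ 0.44630468  0.11744027 -0.22523016] [ 0.3 -0.5 -1.2 -0.5  0.8  2.7  0.1 -1.5]
want yaw -1.5607810812006895 -1.555372511829164
want yaw -1.562628974169355 -1.557200673310425
```

```bash
python3 - <<'E'
from h import *
import pickle,cv2
s=pickle.load(open("d5.pkl","rb"))["wrist"]
g=s["color"].mean(2)
for r0 in (100,170,190): print(r0,g[r0-3:r0+4].mean(0)[432:484].round().astype(int).tolist())
for L in (.45,.49,.5236,.56):
  p=[.4505,-.335,-1.557,L]
  o=[]
  for lx,lz in ((-.025,.065),(-.018,.065),(-.011,.065),(-.025,-.065)):
    q=proj(s,pts(p,np.array([[lx,.095,lz],[lx,-.095,lz]])));o.append([round(float(np.interp(y,q[:,1],q[:,0])),1) for y in (100,170,190)])
  print(L,o)
E
```

```text
100 [43, 44, 44, 43, 43, 43, 43, 43, 43, 43, 44, 44, 44, 45, 44, 44, 44, 45, 44, 45, 44, 42, 42, 42, 42, 42, 43, 42, 45, 49, 53, 56, 56, 53, 51, 49, 49, 49, 57, 102, 164, 196, 204, 205, 205, 205, 205, 204, 192, 151, 96, 68]
170 [45, 45, 45, 46, 46, 46, 45, 46, 46, 47, 47, 47, 47, 46, 45, 46, 45, 45, 45, 47, 50, 53, 57, 57, 56, 55, 54, 53, 53, 61, 105, 166, 198, 207, 207, 207, 207, 207, 207, 206, 206, 206, 207, 206, 207, 207, 207, 208, 208, 208, 208, 208]
190 [47, 46, 47, 47, 47, 48, 47, 47, 49, 49, 48, 47, 46, 47, 46, 46, 47, 48, 52, 55, 58, 58, 56, 55, 53, 53, 55, 86, 145, 189, 205, 208, 208, 208, 208, 207, 207, 208, 208, 208, 207, 207, 207, 207, 207, 208, 208, 208, 209, 209, 209, 209]
0.45 [[457.3, 449.3, 447.0], [463.1, 454.8, 452.4], [468.8, 460.1, 457.6], [369.4, 366.6, 365.7]]
0.49 [[460.4, 452.2, 449.9], [465.9, 457.4, 455.0], [471.3, 462.4, 459.9], [368.2, 365.4, 364.6]]
0.5236 [[462.9, 454.6, 452.2], [468.2, 459.5, 457.1], [473.2, 464.3, 461.8], [367.1, 364.4, 363.6]]
0.56 [[465.6, 457.1, 454.7], [470.5, 461.8, 459.3], [475.3, 466.3, 463.7], [366.1, 363.4, 362.6]]
```

Yaw is right on (-1.557 against the wanted -1.557 to -1.561). The lean reads about 0.49–0.51, slightly short of 0.524. A symmetric correction fixes it whatever the exact slip angle is: grip again, lean back to 0.645, then release.

```bash
python3 grip.py -1.557 .51 -.12 -1.557 .51 -.06
```

```text
pos [ 0.4102 -0.2214  0.3304] yaw -1.56 lean -0.002 F [-0.2  0.2 -0.2] T [0.02 0.16 0.02] q [-0.75  0.18  1.33 -0.    1.64  0.81] w 0.0501
[ 0.451  -0.4096  0.2952] [0.0388 0.1886 0.0355] [ 5.119e-01  1.000e-04 -3.300e-03]
[ 0.4506 -0.3803  0.2429] [0.0388 0.1592 0.0878] [ 5.119e-01  1.000e-04 -3.300e-03]
```

```bash
echo '[[0.01, 0.045, 0, 0, 0, 0], [0.02, 0.09, 0, 0.1, 0, 0], [0.03, 0.135, 0, 0.25, 0, 0], [0.0388, 0.18, 0, 0.4, 0, 0], [0.0388, 0.19, 0.03, 0.51, 0, -0.003], [0.0388, 0.189, 0.0355, 0.512, 0, -0.003], [0.0388, 0.175, 0.06, 0.512, 0, -0.003], [0.0388, 0.1592, 0.0878, 0.512, 0, -0.003], [0.0388, 0.1592, 0.0878, 0.512, 0, -0.003], [0.0388, 0.1592, 0.0878, 0.512, 0, -0.003]]' | python3 inch.py; python3 grip.py -1.557 .51 .018
```

```text
t: 14.5
position: [0.4508, -0.3793, 0.2451]
tool_rot: [0.968, 0.008, -0.001, -0.251]
force: [0.4, -0.2, 1.5]
grip_width: 0.0505
grasp_force: 0.0
pos [ 0.4508 -0.3793  0.2451] yaw -1.556 lean 0.507 F [ 0.4 -0.2  1.5] T [-0.21  0.15 -0.02] q [-1.01  0.62  0.95  0.28  2.    0.61] w 0.0505
[ 0.4501 -0.3422  0.1748] [-0.0003  0.0018  0.0795] [ 0.0027 -0.0007  0.0019]
```

```bash
echo '[[0, 0.001, 0.03, 0.003, 0, 0], [0, 0.0018, 0.055, 0.003, 0, 0], [0, 0.0018, 0.07, 0.003, 0, 0], [0, 0.0018, 0.078, 0.003, 0, 0], [0, 0.0018, 0.078, 0.003, 0, 0]]' | python3 inch.py; python3 grip.py;  echo '[[0, 0, 0, 0, 0, 0], [0, 0, 0, 0, 0, 0], [0, 0, 0, 0, 0, 0], [0, 0, 0, 0, 0, 0], [0, 0, 0, 0, 0, 0], [0, 0, 0, 0, 0, 0]]' | python3 inch.py 0; python3 grip.py -1.557 .51 .0165 -1.557 .57 .0165 -1.557 .645 .0165 -1.557 .525 .0165
```

```text
t: 15.0
position: [0.4505, -0.3432, 0.1754]
tool_rot: [0.968, 0.007, -0.001, -0.253]
force: [0.2, -1.3, 0.2]
grip_width: 0.0504
grasp_force: 0.0
pos [ 0.4505 -0.3432  0.1754] yaw -1.556 lean 0.511 F [ 0.2 -1.3  0.2] T [-0.25  0.14 -0.01] q [-0.98  0.63  1.15  0.28  1.8   0.58] w 0.0504
t: 15.6
position: [0.4503, -0.3424, 0.1749]
tool_rot: [0.967, 0.007, -0.001, -0.254]
force: [-0.3, 2.2, 2.9]
grip_width: 0.0138
grasp_force: 30.4
pos [ 0.4503 -0.3424  0.1749] yaw -1.556 lean 0.513 F [-0.3  2.2  2.9] T [ 0.37  0.18 -0.01] q [-0.98  0.63  1.15  0.28  1.8   0.58] w 0.0138
[ 0.4501 -0.343   0.1761] [-0.0002 -0.0001 -0.0013] [-0.0033 -0.0002  0.0015]
[ 0.4502 -0.346   0.1755] [-0.0002  0.0029 -0.0023] [ 0.0567 -0.0002  0.0015]
[ 0.4502 -0.3498  0.1746] [-0.0002  0.0066 -0.0033] [ 1.317e-01 -1.000e-04  1.500e-03]
[ 0.4501 -0.3437  0.176 ] [-0.0002  0.0006 -0.0016] [ 0.0117 -0.0002  0.0015]
```

```bash
echo '[[0, 0.003, -0.001, 0.057, 0, 0], [0, 0.005, -0.0015, 0.1, 0, 0], [0, 0.0067, -0.002, 0.132, 0, 0], [0, 0.0067, -0.002, 0.132, 0, 0], [0, 0.0067, -0.002, 0.132, 0, 0]]' | python3 inch.py; python3 grip.py -1.557 .525 .0178; echo '[[0, -0.003, 0.001, -0.06, 0, 0], [0, -0.006, 0.0017, -0.12, 0, 0], [0, -0.006, 0.0017, -0.12, 0, 0], [0, -0.006, 0.0017, -0.12, 0, 0]]' | python3 inch.py; python3 grip.py;  echo '[[0, 0, 0, 0, 0, 0], [0, 0, 0, 0, 0, 0], [0, 0, -0.02, 0, 0, 0], [0, 0, -0.06, 0, 0, 0], [0, 0, -0.1, 0, 0, 0], [0, 0, -0.1, 0, 0, 0], [0, 0, -0.1, 0, 0, 0]]' | python3 inch.py 0.05;python3 rel.py .41 -.22 .33 .014
```

```text
t: 16.1
position: [0.4503, -0.3487, 0.1735]
tool_rot: [0.948, 0.007, -0.002, -0.318]
force: [-0.3, 6.3, 4.3]
grip_width: 0.0138
grasp_force: 29.8
pos [ 0.4503 -0.3487  0.1735] yaw -1.555 lean 0.647 F [-0.3  6.3  4.3] T [ 1.    0.21 -0.06] q [-1.01  0.69  1.09  0.34  1.92  0.57] w 0.0138
[ 0.4501 -0.3431  0.1749] [-0.0001 -0.0053  0.0023] [-0.1222  0.0004  0.0018]
t: 16.5
position: [0.4502, -0.3429, 0.175]
tool_rot: [0.966, 0.007, -0.002, -0.26]
force: [0.0, 4.5, -2.1]
grip_width: 0.0138
grasp_force: 30.3
pos [ 0.4502 -0.3429  0.175 ] yaw -1.556 lean 0.526 F [ 0.   4.5 -2.1] T [ 0.53  0.07 -0.1 ] q [-0.98  0.63  1.14  0.28  1.81  0.58] w 0.0138
t: 17.2
position: [0.4508, -0.3944, 0.2617]
tool_rot: [0.966, 0.007, -0.001, -0.259]
force: [-0.3, -0.3, -1.1]
grip_width: 0.0502
grasp_force: 0.0
[-0.0383 -0.1857  0.0282] [-0.5234 -0.0013  0.    ] [ 0.4508 -0.3944  0.2617] [-1.03  0.64  0.87  0.29  2.07  0.62] [-0.26 -0.35 -1.09]
```

Now back to the same viewpoint to compare.

```bash
echo '[[0, 0, -0.05, 0, 0, 0], [0, -0.03, -0.07, -0.15, 0, 0], [-0.02, -0.07, -0.06, -0.3, 0, 0], [-0.03, -0.11, -0.03, -0.45, 0, 0], [-0.0385, -0.15, 0, -0.5234, 0, 0], [-0.0385, -0.186, 0.028, -0.5234, 0, 0], [-0.0385, -0.186, 0.028, -0.5234, 0, 0], [-0.0385, -0.186, 0.028, -0.5234, 0, 0], [-0.0385, -0.186, 0.028, -0.5234, 0, 0]]' | python3 inch.py
cat > fit.py <<'E'
from h import *
import pickle,cv2,sys
s=pickle.load(open(sys.argv[1],"rb"))["wrist"]
g=cv2.GaussianBlur(s["color"].mean(2).astype(float),(0,0),.8)
def cross(v,th):
    i=np.where((v[:-1]>=th)&(v[1:]<th))[0]
    return None if len(i)==0 else i[0]+(v[i[0]]-th)/(v[i[0]]-v[i[0]+1])
E={k:[] for k in 'LRTB'}
for r in list(range(62,95,4))+list(range(172,205,4)): E['L'].append((340+cross(g[r,340:420],110),r))
for r in range(82,230,6): E['R'].append((489-cross(g[r,440:490][::-1],110),r))
for k in range(380,460,6): E['T'].append((k,15+cross(g[15:120,k],110)))
for k in range(412,445,4): E['B'].append((k,261-cross(g[150:262,k][::-1],110)))
F={}
for k in E:
    a=np.array(E[k],np.float32);vx,vy,x,y=cv2.fitLine(a,cv2.DIST_HUBER,0,.01,.001).ravel();n=np.array([-vy,vx]);F[k]=(n,n@[x,y]);print(k,np.abs(a@n-n@[x,y]).max().round(2))
for c in (0,.0012):   # allowance for rounded edges
    C=corners(.095-c,.065-c);B=corners(.095,.065-c);B[:,0]=-.011-c
    def res(p):
        q=proj(s,pts(p,C));b=proj(s,pts(p,B))
        return np.concatenate([P@F[k][0]-F[k][1] for k,P in (('L',q[[2,3]]),('R',b[[0,1]]),('T',q[[3,0]]),('B',q[[2,1]]))])
    r=least_squares(res,[.45,-.335,-1.557,.52]);print(c,r.x.round(4),r.fun.round(1))
    r=least_squares(lambda p:res([.4503,-.335,*p]),[-1.557,.52]);print(r.x.round(4))
E
python3 - <<'E'
from rig import robot
import pickle,cv2
s=robot.snapshot("wrist");pickle.dump({"wrist":s},open("d6.pkl","wb"));cv2.imwrite("pics/w6.png",s["color"][:,:,::-1])
E
python3 fit.py d5.pkl; python3 fit.py d6.pkl
```

```text
t: 18.1
position: [0.4099, -0.2201, 0.33]
tool_rot: [1.0, 0.007, -0.0, -0.001]
force: [0.0, 0.2, -0.4]
grip_width: 0.0499
grasp_force: 0.0
L 0.17
R 0.11
T 0.07
B 0.07
0 [ 0.4508 -0.3354 -1.5578  0.4902] [-0.  -0.2  0.6  1.1 -0.2 -1.8  0.2  2.6]
[-1.5574  0.4938]
0.0012 [ 0.4513 -0.3355 -1.5598  0.5129] [-0.2 -0.1  0.1  0.3  0.1 -0.2 -0.5  0.5]
[-1.5587  0.5169]
L 0.21
R 0.13
T 0.14
B 0.05
0 [ 0.4509 -0.3355 -1.5581  0.4892] [ 0.1 -0.2  0.6  1.1 -0.3 -1.8  0.3  2.6]
[-1.5577  0.493 ]
0.0012 [ 0.4513 -0.3355 -1.5601  0.512 ] [-0.1 -0.1  0.1  0.2  0.1 -0.2 -0.3  0.5]
[-1.559   0.5161]
```

View pics/w6.png

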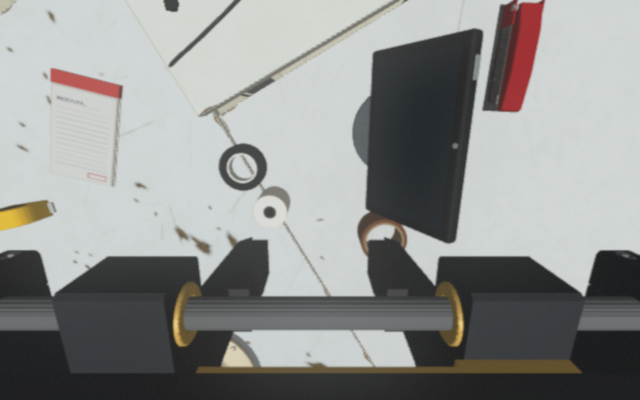

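The lean didn't change, which means the clutch did not slip at 0.647, so the rest angle is at least 0.515. The rounded-edge fit, with residuals under 0.5 px, gives 0.512–0.517 rad (29.3–29.6°) and a yaw of -1.559, which is on target. The picture shows the pad and bystanders where they were and the gripper clear, so I hand in.

```bash
python3 -c "
from rig import robot
print(robot.close_job())"
```

```text
the job is handed in; nothing more can be done
None
```

I handed the job in at about 18 s: the tablet faces the middle of the pad to within about 0.3° and rests about 29.5° back after letting go; the pad and the other things in view look untouched.

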